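Raise the counterweighted barrier and slide the die to its stop

ROBOT

A 6-joint arm with a two-finger parallel gripper is mounted at the origin on the work surface. World frame = base frame: x ahead of the robot, y to its left, z up, the work surface at z = 0. Lengths are in m, angles in rad, forces in N, time in s.
With the tool pointing down it reaches from about 0.3 to 0.85 m from the base axis. Payload 4.2 kg.
Tool frame: the origin (TCP) lies midway between the tips of the shut fingers; the grasp point (between the pads) lies 19 mm behind it (r.grip_point_offset is the z of the grasp point in the tool frame, in m); z points along the fingers, y is the direction in which the jaws open and shut (so a half turn about z gives the same grasp; the last joint's range is limited). The gripper opens to 91 mm and grips with 3 to 60 N. Pads are 32 mm wide; open, the fingers measure 118 mm over their backs; the gripper's body (76 mm by 178 mm) begins 60 mm behind the grasp point.
Start: joints at [1.109, 0.32, 1.565, -0, 1.257, -0.02], TCP at [0.246, 0.52, 0.214] pointing down, gripper open.
Joint ranges: [-3.11, 3.11], [-0.84, 2.01], [0.21, 2.61], [-1.34, 4.49], [0.05, 2.63], [-2.56, 2.56]. Speed limits (rad/s): [2.57, 2.57, 3.14, 3.14, 3.14, 3.14].

INTERFACE

Orientations are given as a unit quaternion [x, y, z, w].
In Python, from cell import r gives the robot as it stands.
- The arm moves only by the tool drive_tool, never from a script. Its argument "moves" is text: rows parted by semicolons, each of 5 numbers parted by spaces: the shift along the tool's x, y, z in mm, then the turn about the tool's z in degrees, then the closure, from -1 (fully open) to 1 (shut). A call has 1 to 8 rows; each row shifts and turns the commanded pose from where the row before left it, along the tool's axes as they then stand; what a row does not reach is not made up. A row lasts 1/12 s, in which the tool goes at most 41.7 mm and 7.16 degrees, less where a joint would pass 70% of its speed; a pose out of reach is approached as far as the arm can. A call with a gripper value outside its range is refused whole. The fingers move at their own pace and stop on an object; "newtons" is the grip in N (left out, the last holds). Time passes only in rows, so rows that do not move let the fingers close. It gives the time, the measured TCP pose, the force and the opening at its end, in the units of the state.
- r.get_obs(): the state, without advancing time (a new reading comes with each control period).
- r.get_image(name): name is "side" or "top"; returns the picture (400x640x3 uint8, red, green, blue); there is no depth.
- r.get_calibration(name): a dict with "fovy" (degrees; the focal length in pixels is half the picture's height over the tangent of half this angle, whatever the lens; pixels are square), "cx", "cy" (the principal point, pixels), "k1" (the pictures are not rectified: a ray, as slopes to the right and down, at radius r is drawn at 1 + k1 r^2 times it, then the intrinsics apply), "eye" and "rotation" of the camera in the world. Camera axes: x right, y down, z forward; pixel columns grow to the right and rows downward; lengths in m; the calibration is good to about 2 mm. A picture is of the moment at which its call begins. get_calibration takes no time and is no camera call.
- r.close_job(): hands the job in, once; it reports no verdict.
Trained networks look in the newest picture that a camera, given by its name, has taken for a name from the list of things; names that differ only in an ending like _2 or _b are one class to them, and where a whole thing is asked for, a point or a joint stands for the part that bears it (a point fixed in the world has none). Each returns a list of dicts, best first, with "score" (0 to 1); they miss things now and then, are a little off and sometimes report something else, mostly with a low value. They report only what shows in the picture. A call takes as long as a camera call. They do not tell look-alikes from the thing itself.
- r.search_frame(camera, query): "box" ([left, top, right, bottom] in pixels, round what is visible of it).
The state is a dict: "time_s": time; "q": joint angles; "dq": joint speeds; "joint_torque": joint torques, N m; "eef_pos": TCP position; "eef_rot": TCP orientation; "force": force on the tool from outside, world axes, zero at the start; "torque": the same for the moment, N m; "grip_width": opening from 0.0 (shut) to 1.0 (fully open).
Only numpy, scipy, OpenCV 4.12 (cv2) and the standard library are available. Lean on these libraries where they do the work, as an engineer would, in place of code of your own. Each camera call takes 0.05 s, during which the arm holds its last target. There are 200 camera calls.

TASK

Push the yellow counterweighted barrier arm of the feed track up past its balance point so that it stays raised by itself. Then push the brass die block along the track, under the raised arm, until it rests against the blue stop block at the other end. Only push: do not lift or tip the die out of its track, and leave everything else on the bench where it is.

Things in the scene. Friction and masses are not known exactly. Their poses are not given: they have to be found in the camera images.
- station: Fixed fixture on a grey base plate 12 mm thick (local x -80 to +120 mm, y -165 to +165 mm). Origin on the bench surface. Local +x points roughly away from the robot, z up. A dark steel hinge bracket (34 mm in x, 60 mm in y, top 108 mm over the bench) stands at local x = +80 mm.
- track (a point): Middle of the track's floor, at local (-30, 0, 12) mm of the station, right under the barrier arm. The track runs along local y, 165 mm either way, between two steel rails 10 mm high and 10 mm thick, 48 mm apart inside.
- pivot (a point): Point on the barrier arm's hinge axis, fixed at local (80, 0, 88) mm of the station; the axis is parallel to its local y. A 44 mm brass weight stands on a stem over the hub (55 mm above the axis when the arm is down) and swings away from the robot as the arm rises.
- barrier (a joint): Angle of the arm, rad. 0 = down: level, from the pivot along the station's local -x across the track. Grows as the arm and its handle swing up and away from the robot, to a stop at 1.75. Let go below about 0.83 rad (balance point) it drops back to 0; beyond, it falls on to 1.75 and stays. Pushing the red bar away from the robot and up with 1 to 4 N, following its arc, raises it.
- gate (a point): Middle of the lower edge of the yellow plate, 40 mm (local x) by 8 mm (local y), that hangs from the barrier arm (a level bar 135 mm long, 14 mm wide, 12 mm thick) into the track; with the arm down it is 22 mm over the bench and blocks the die.
- push_bar (a point): Centre of the red round push bar on the arm's upswept handle: 20 mm diameter, 70 mm long, parallel to the station's local y, 176 mm from the hinge axis. With the arm down it is 145 mm nearer the robot than the axis and 100 mm above it (188 mm over the bench), free on its robot side. The yellow handle (12 mm round) slants down from it to the level arm, away from the robot.
- die: Loose brass die block with a dark round top mark, 44 (local x, across the track) x 50 (local y, along it) x 30 mm high, about 0.3 to 0.6 kg. Origin at the centre of its underside. It stands in the track at one end, on either side of the barrier, its axes parallel to the station's.
- stop: Fixed blue stop block, 46 (local x) x 40 (local y) x 30 mm high with a small steel stud on top, in the track at the end opposite the die. Origin at the centre of its underside, axes parallel to the station's. With the die against it their origins are 45 mm apart.
- mallet: Bystander: mallet lying down, head 116 mm long and 40 mm thick, wooden handle 220 mm; origin on the bench under the head's centre.
- spray: Bystander: aluminium spray bottle with black head, 60 mm diameter, 177 mm tall; origin under its centre.
- toolcup: Bystander: terracotta-coloured cup holding tool handles, 72 mm diameter, 135 mm tall; origin under its centre.
- jar: Bystander: amber glass jar with steel cap, 64 mm diameter, 75 mm tall; origin under its centre.
- tin: Bystander: green tin, 72 mm diameter, 50 mm tall; origin under its centre.
- screwdriver: Bystander: screwdriver lying down, its own x along its length.
Mind the look-alikes: they are no part of the job. What is meant by the die is not purple, and is the larger of those in its own colour.

How it is judged:
By the outcome, as a careful person would: the job done as asked, in the order asked, and still so for the second after the job is handed in, with the robot touching nothing.
It also fails if it takes over 51 s, if anything falls off the work surface, if the arm or the gripper's body presses on something with over 40 N, if the wrist force passes 120 N, or if a joint passes its speed limit or range.

## Working session

There is one attempt and no reset: what is moved stays moved. The work goes in short steps, Python scripts to look and compute and a tool call to move; the robot and the scene stay as the last step left them, time stands still between calls to the robot, and variables do not carry over. Pictures are saved under pics/ and viewed, about 8 in all and at most 12, crops included, and the job is handed in when it is done.

Besides the shell and the picture viewer there is one more tool, called after "Request:" as name(argument=value, ...) on one line, values as JSON. drive_tool: Moves the arm, as the interface text tells. Its arguments: {"type":"object","properties":{"moves":{"type":"string"},"newtons":{"type":"number"}},"required":["moves"]}

```bash
mkdir -p pics; ls
cat > h.py <<'E'
import numpy as np, cv2
from cell import r
def K(c):
    f=200/np.tan(np.radians(c['fovy'])/2); return f
def ray(cam,u,v):
    c=r.get_calibration(cam); f=K(c); d=np.array([(u-c['cx'])/f,(v-c['cy'])/f]); s=d.copy()
    for _ in range(20): s=d/(1+c['k1']*(s@s))
    return np.array(c['eye']),np.array(c['rotation'])@np.array([s[0],s[1],1])
def atz(cam,u,v,z):
    e,d=ray(cam,u,v); return e+d*(z-e[2])/d[2]
def proj(cam,p):
    c=r.get_calibration(cam); f=K(c); q=np.array(c['rotation']).T@(np.array(p)-np.array(c['eye'])); s=q[:2]/q[2]
    s=s*(1+c['k1']*(s@s)); return np.array([c['cx'],c['cy']])+f*s
E
python3 - <<'E'
from h import *
for n in("top","side"):
    cv2.imwrite(f'pics/{n}0.png',r.get_image(n)[:,:,::-1]); print(n,r.get_calibration(n))
    for q in("station","die","stop","push_bar","gate","barrier"):
        print(q,[(np.round(b['box']).tolist(),round(b['score'],2)) for b in r.search_frame(n,q)])
o=r.get_obs();print(o['time_s'],o['eef_pos'],o['eef_rot'])
E
```

```text
pics
top {'fovy': 47.08920343996868, 'cx': 319.5169034214365, 'cy': 202.7140691553526, 'k1': 0.019704106321777853, 'eye': array([0.49547025, 0.00358251, 1.23690448]), 'rotation': array([-0.7005398 ,  0.7128649 , -0.02360667,  0.0225907 ])}
station [([231.0, 158.0, 360.0, 247.0], 0.94)]
die [([246.0, 213.0, 271.0, 234.0], 0.83), ([282.0, 120.0, 303.0, 139.0], 0.57), ([201.0, 226.0, 216.0, 240.0], 0.43)]
stop [([326.0, 208.0, 336.0, 224.0], 0.52)]
push_bar [([278.0, 172.0, 310.0, 241.0], 0.71)]
gate [([278.0, 169.0, 309.0, 241.0], 0.8)]
barrier [([276.0, 171.0, 310.0, 240.0], 0.58), ([436.0, 233.0, 456.0, 307.0], 0.55)]
side {'fovy': 54.52664590037356, 'cx': 323.4671901897773, 'cy': 195.3149078932156, 'k1': 0.0214120165902193, 'eye': array([0.2669443 , 0.64182103, 0.90482923]), 'rotation': array([-0.21223428,  0.90588643, -0.35886683,  0.07443774])}
station [([250.0, 196.0, 357.0, 307.0], 0.75)]
die [([301.0, 262.0, 321.0, 287.0], 0.67), ([282.0, 314.0, 303.0, 331.0], 0.67), ([239.0, 206.0, 257.0, 229.0], 0.51)]
stop [([327.0, 217.0, 346.0, 231.0], 0.56)]
push_bar [([279.0, 197.0, 346.0, 246.0], 0.91), ([243.0, 190.0, 362.0, 303.0], 0.32)]
gate []
barrier [([383.0, 135.0, 408.0, 163.0], 0.44)]
0.7 [0.24586395 0.51982697 0.21401317] [2.19099319e-01 9.75702558e-01 8.39825042e-05 2.32350749e-05]
```

View pics/top0.png

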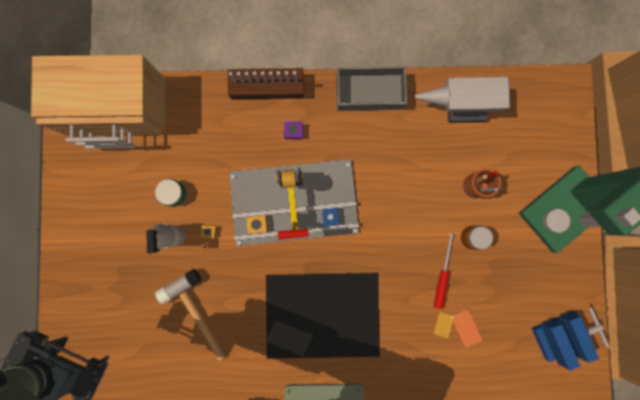

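View pics/side0.png

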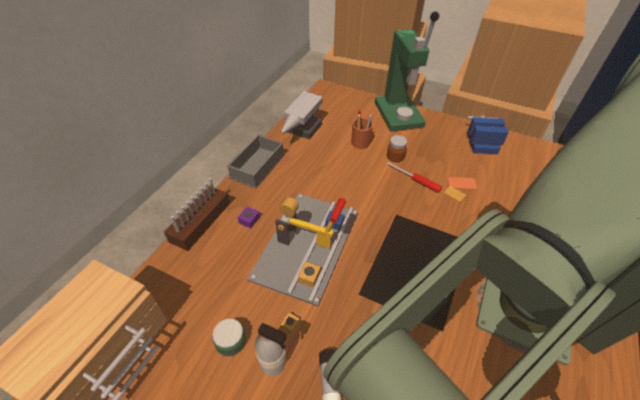

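```bash
sed -i "s/np.array(c\['rotation'\])/R(c)/g" h.py
cat >> h.py <<'E'
from scipy.spatial.transform import Rotation
def R(c): return Rotation.from_quat(c['rotation']).as_matrix()
E
python3 - <<'E'
from h import *
im=cv2.imread('pics/top0.png')[150:255,190:370]
cv2.imwrite('pics/c1.png',cv2.resize(im,None,fx=4.4,fy=4.4,interpolation=cv2.INTER_CUBIC))
for u,v in[(231,175),(351,161),(358,230),(237,243)]: print(atz('top',u,v,.012).round(4))
print('die',atz('top',257,224,.042),'stop',atz('top',330.5,216.5,.042),'bar',atz('top',293,234,.198))
print('small',atz('top',208,232,.02),r.get_calibration('top')['eye'])
E
```

```text
[0.6542 0.2372 0.012 ]
[ 0.6866 -0.0855  0.012 ]
[ 0.501  -0.1001  0.012 ]
[0.4722 0.2222 0.012 ]
die [0.52102807 0.16464677 0.042     ] stop [ 0.53717974 -0.0267835   0.042     ] bar [0.49370429 0.06259077 0.198     ]
small [0.50268421 0.29708179 0.02      ] [0.49547025 0.00358251 1.23690448]
```

View pics/c1.png

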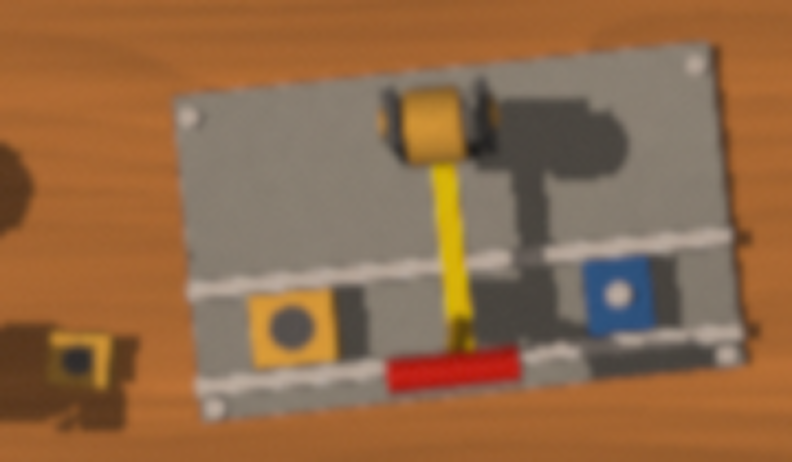

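```bash
cat >> h.py <<'E'
def fit():
    px=[(230.2,172),(351.8,159.8),(359.3,233),(236.1,245.5)]
    W=np.array([atz('top',u,v,.012)[:2] for u,v in px]); L=np.array([(.12,.165),(.12,-.165),(-.08,-.165),(-.08,.165)])
    Lc=L-L.mean(0); Wc=W-W.mean(0); th=np.arctan2((Lc[:,0]*Wc[:,1]-Lc[:,1]*Wc[:,0]).sum(),(Lc*Wc).sum())
    M=np.array([[np.cos(th),-np.sin(th)],[np.sin(th),np.cos(th)]]); t=W.mean(0)-M@L.mean(0)
    return th,M,t,W-(L@M.T+t)
def loc(p): th,M,t,_=fit(); return M.T@(np.array(p)[:2]-t)
def tool(p):  # move in tool frame (mm) from the present pose to world point p
    o=r.get_obs(); return Rotation.from_quat(o['eef_rot']).inv().apply(np.array(p)-o['eef_pos'])*1e3
E
python3 - <<'E'
from h import *
th,M,t,e=fit(); print(np.degrees(th),t,e.round(4)*1e3)
print('die',loc(atz('top',256.4,224.5,.042)),'stop',loc(atz('top',330.5,217,.042)),'bar',loc(atz('top',293,234,.198)),loc(atz('side',338,211,.19)))
o=r.get_obs();R0=Rotation.from_quat(o['eef_rot']).as_matrix(); a=np.degrees(np.arctan2(R0[1,1],R0[0,1])); print('tool y ang',a,'turn needed',-(90+np.degrees(th)-a))
p=np.r_[M@[-.135,0]+t,.215]; print(p)
a=np.radians(90+np.degrees(th)-a); c,s=np.cos(a),np.sin(a)
R1=np.array([[c,-s,0],[s,c,0],[0,0,1]])@R0; print('after turn shift',R1.T@(p-o['eef_pos'])*1e3)
E
```

```text
4.680809254445324 [0.55774721 0.06656972] [[-1.5 -1.5]
 [-1.   0.3]
 [ 1.5  1. ]
 [ 1.1  0.1]]
die [-0.02973172  0.10241377] stop [-0.02941229 -0.09123251] bar [-0.06415402  0.00126052] [-0.06406234  0.00672646]
tool y ang 64.68772557984292 turn needed -29.993083674602403
[0.42319746 0.05555309 0.215     ]
after turn shift [-138.85515165 -477.19649139   -1.06870271]
```

Request:
drive_tool(moves="0 0 -10 -6 1;0 0 0 -6 1;0 0 0 -6 1;0 0 0 -6 1;0 0 0 -6 1;0 0 0 0 1", newtons=20)

```text
time_s: 1.2
eef_pos: [0.2459, 0.5198, 0.224]
eef_rot: [-0.042, 0.999, 0.0, 0.0]
force: [-0.5, 1.2, 0.6]
grip_width: 0.59
```

Request:
drive_tool(moves="-10 -34 0 0 1;-10 -34 0 0 1;-10 -34 0 0 1;-10 -34 0 0 1;-10 -34 0 0 1;-10 -34 0 0 1;-10 -34 0 0 1;-10 -34 0 0 1")

```text
time_s: 1.87
eef_pos: [0.3481, 0.2537, 0.2242]
eef_rot: [-0.04, 0.999, 0.0, 0.0]
force: [0.3, -0.9, 0.1]
grip_width: 0.019
```

Request:
drive_tool(moves="-10 -34 0 0 1;-10 -34 0 0 1;-10 -34 0 0 1;-10 -34 0 0 1;-10 -34 0 0 1;-9 -35 0 0 1;0 0 0 0 1;0 0 0 0 1")

```text
time_s: 2.53
eef_pos: [0.4237, 0.0544, 0.224]
eef_rot: [-0.038, 0.999, 0.0, -0.0]
force: [-0.5, -0.1, -0.3]
grip_width: 0.004
```

```bash
cat > s.py <<'E'
from h import *
import sys
o=r.get_obs(); print(o['time_s'],'local',(loc(o['eef_pos'])*1e3).round(1),'z',round(o['eef_pos'][2]*1e3,1),o['force'].round(1),o['grip_width'])
Q=Rotation.from_quat(o['eef_rot']).as_matrix(); print('tooly yaw',np.degrees(np.arctan2(Q[1,1],Q[0,1]))-90)
th,M,t,_=fit()
for n in sys.argv[1:]:
    cam,f=n.split(':'); im=r.get_image(cam)[:,:,::-1]; c=im[150:260,190:380] if cam=='top' else im[130:320,200:400]
    cv2.imwrite(f'pics/{f}.png',cv2.resize(c,None,fx=3,fy=3,interpolation=cv2.INTER_CUBIC))
E
python3 s.py
```

```text
2.5333 local [-134.6   -1.2] z 224.0 [-0.5 -0.1 -0.3] 0.004232945443775751
tooly yaw 4.3136868324406095
```

Request:
drive_tool(moves="0 0 23 0 1;0 0 23 0 1;-12 0 0 0 1;-12 0 0 0 1;-10 0 0 0 1;-6 0 0 0 1;0 0 0 0 1")

```text
time_s: 3.12
eef_pos: [0.466, 0.0597, 0.1791]
eef_rot: [-0.041, 0.999, 0.0, 0.002]
force: [-0.1, 0.3, -0.2]
grip_width: 0.008
```

Request:
drive_tool(moves="-7 0 -7 0 1;-7 0 -8 0 1;-7 0 -8 0 1;-7 0 -7 0 1;-8 0 -7 0 1;-8 0 -6 0 1")

```text
time_s: 3.62
eef_pos: [0.5033, 0.0626, 0.2226]
eef_rot: [-0.041, 0.999, 0.0, -0.004]
force: [-6.6, -0.4, 5.1]
grip_width: 0.004
```

```bash
python3 s.py side:s1
```

```text
3.6167 local [-54.6   0.5] z 222.6 [-6.6 -0.4  5.1] 0.004040502622328306
tooly yaw 4.681665667823097
```

View pics/s1.png

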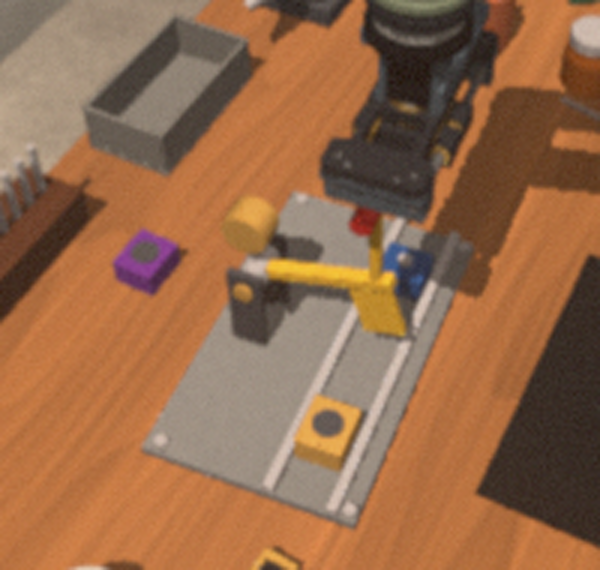

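Request:
drive_tool(moves="-8 0 -6 0 1;-9 0 -5 0 1;-9 0 -5 0 1;-9 0 -5 0 1;-10 0 -4 0 1;-10 0 -4 0 1;-10 0 -3 0 1;-10 0 -1 0 1")

```text
time_s: 4.33
eef_pos: [0.5824, 0.0689, 0.2554]
eef_rot: [-0.041, 0.999, 0.0, 0.001]
force: [-0.1, -0.3, -0.4]
grip_width: 0.005
```

Request:
drive_tool(moves="-10 0 -1 0 1;-10 0 0 0 1;-10 0 0 0 1;-10 0 0 0 1;0 0 0 0 1;0 0 0 0 1;0 0 0 0 1")

```text
time_s: 4.92
eef_pos: [0.6213, 0.072, 0.2547]
eef_rot: [-0.041, 0.999, -0.0, -0.001]
force: [-0.1, 0.2, 0.4]
grip_width: 0.004
```

```bash
python3 s.py side:s2
```

```text
4.9167 local [63.7  0.2] z 254.7 [-0.1  0.2  0.4] 0.0038349862928819976
tooly yaw 4.6854737088627445
```

View pics/s2.png

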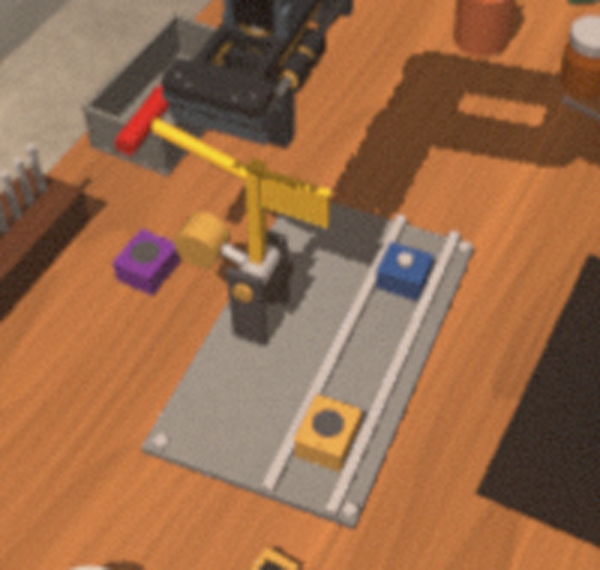

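Request:
drive_tool(moves="0 0 -20 0 1;20 10 0 0 1;20 30 0 0 1;20 35 0 0 1;20 35 0 0 1;15 35 0 0 1;2 9 0 0 1;0 0 0 0 1")

```text
time_s: 5.63
eef_pos: [0.5109, 0.2196, 0.2755]
eef_rot: [-0.043, 0.999, 0.0, 0.0]
force: [-0.1, -0.2, 0.2]
grip_width: 0.007
```

```bash
python3 s.py
python3 - <<'E'
from h import *
print('spray base',loc(atz('side',272,373,0)), r.get_image('side').shape)
b=r.search_frame('side','spray');print(b[:1]); r.get_image('top'); print(r.search_frame('top','spray')[:1])
print('die',[(b['box'],loc(atz('top',(b['box'][0]+b['box'][2])/2,(b['box'][1]+b['box'][3])/2,.03))) for b in r.search_frame('top','die')])
E
```

```text
5.6333 local [-34.2 156.3] z 275.5 [-0.1 -0.2  0.2] 0.006661909834555124
tooly yaw 4.914943408393654
spray base [-0.04135326  0.35143688] (400, 640, 3)
[{'box': [258.3, 323.0, 284.9, 379.8], 'score': 0.71}]
[]
die [([283.0, 121.1, 300.2, 140.0], array([ 0.21012157, -0.01168829])), ([253.3, 213.2, 271.0, 234.7], array([-0.02941541,  0.08887986]))]
```

Request:
drive_tool(moves="-1 0 38 0 1;-1 0 38 0 1;0 0 38 0 1;0 0 38 0 1;0 0 38 0 1;0 0 30 0 1;0 0 15 0 1;0 0 0 0 1")

```text
time_s: 6.55
eef_pos: [0.5123, 0.2154, 0.036]
eef_rot: [-0.04, 0.999, -0.001, -0.004]
force: [-0.9, 0.2, -0.0]
grip_width: 0.004
```

```bash
python3 s.py side:s3
```

```text
6.55 local [-33.1 152.1] z 36.0 [-0.9  0.2 -0. ] 0.004070151277846938
tooly yaw 4.579611860084128
```

View pics/s3.png

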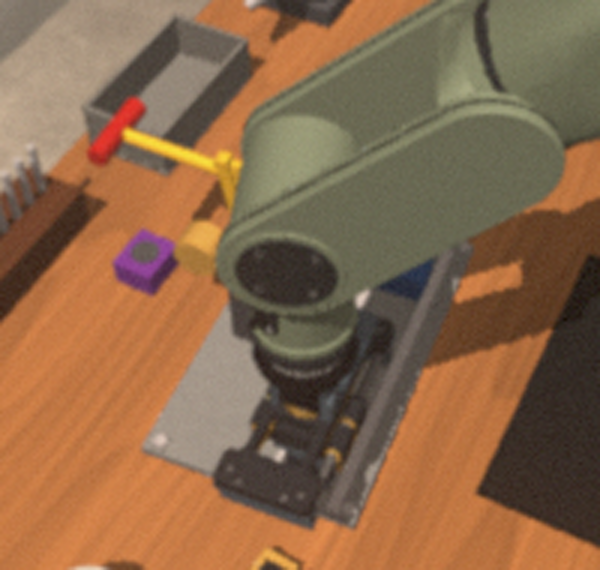

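Run:
```python
from h import *
o=r.get_obs(); th,M,t,_=fit(); print(o['q'].round(3))
for name,u,v in[('disk',295.7,220),('housing bottom',295,234),('housing far edge',273,213),('neck bottom',301,246)]:
  e,d=ray('side',u,v)
  for off in(0,.06):
    y=loc(o['eef_pos'])[1]+off; le=loc(e); ld=M.T@d[:2]; k=(y-le[1])/ld[1]; p=e+k*d
    print(name,off,(loc(p)*1e3).round(),round(p[2]*1e3))
```

```text
[ 0.378  0.462  1.835 -0.     0.848 -1.273]
disk 0 [-21. 153.] 301
disk 0.06 [-51. 213.] 382
housing bottom 0 [-18. 153.] 253
housing bottom 0.06 [-48. 213.] 341
housing far edge 0 [ 29. 153.] 300
housing far edge 0.06 [ -7. 213.] 382
neck bottom 0 [-31. 153.] 217
neck bottom 0.06 [-59. 213.] 310
```

Request:
drive_tool(moves="0 0 9 0 1;0 -8 0 0 1;0 -6 0 0 1;0 -6 0 0 1;0 -8 0 0 1;0 -8 0 0 1;0 -8 0 0 1;0 -8 0 0 1")

```text
time_s: 7.27
eef_pos: [0.5195, 0.1658, 0.0318]
eef_rot: [-0.041, 0.999, 0.001, 0.001]
force: [0.9, 5.8, 3.7]
grip_width: 0.003
```

Request:
drive_tool(moves="0 -8 0 0 1;0 -8 0 0 1;0 -8 0 0 1;0 -8 0 0 1;0 -8 0 0 1;0 -8 0 0 1;0 -8 0 0 1;0 -6 0 0 1")

```text
time_s: 7.93
eef_pos: [0.5245, 0.1039, 0.0318]
eef_rot: [-0.04, 0.999, 0.001, 0.001]
force: [-1.0, 5.0, 5.1]
grip_width: 0.005
```

```bash
python3 s.py
```

```text
7.9333 local [-30.1  39.9] z 31.8 [-1.   5.   5.1] 0.005321080270796042
tooly yaw 4.636045394124693
```

Request:
drive_tool(moves="0 -8 0 0 1;0 -8 0 0 1;0 -8 0 0 1;0 -7 0 0 1;0 -5 0 0 1;0 -3 0 0 1;0 0 0 0 1")

```text
time_s: 8.52
eef_pos: [0.5274, 0.0646, 0.0316]
eef_rot: [-0.04, 0.999, 0.0, 0.001]
force: [-0.1, 2.3, 0.8]
grip_width: 0.007
```

Request:
drive_tool(moves="0 -3 0 0 1;0 -3 0 0 1;0 -2 0 0 1;0 -1 0 0 1;0 0 0 0 1")

```text
time_s: 8.93
eef_pos: [0.5279, 0.0564, 0.0315]
eef_rot: [-0.041, 0.999, 0.0, 0.0]
force: [-1.1, 5.1, 4.9]
grip_width: 0.003
```

```bash
python3 s.py side:s4
```

```text
8.9333 local [-30.6  -7.7] z 31.5 [-1.1  5.1  4.9] 0.0034278236572567607
tooly yaw 4.661101278278423
```

View pics/s4.png

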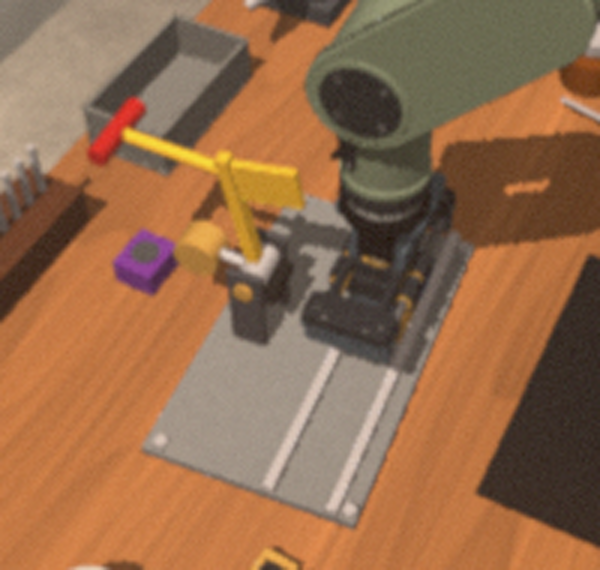

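Die is hidden beneath the gripper; the barrier stays up (bar at crop (118,130)). Still sliding force, so I creep on until the force climbs.

Request:
drive_tool(moves="0 -2 0 0 1;0 -2 0 0 1;0 0 0 0 1")

```text
time_s: 9.23
eef_pos: [0.5281, 0.0536, 0.0314]
eef_rot: [-0.04, 0.999, 0.001, 0.0]
force: [-0.8, 10.1, 5.8]
grip_width: 0.005
```

Request:
drive_tool(moves="0 -2 0 0 1;0 0 0 0 1;0 0 0 0 1")

```text
time_s: 9.48
eef_pos: [0.5281, 0.0535, 0.0315]
eef_rot: [-0.04, 0.999, 0.003, 0.0]
force: [-1.0, 16.5, 6.3]
grip_width: -0.001
```

Request:
drive_tool(moves="0 4 0 0 1;0 8 0 0 1;0 15 0 0 1;5 20 -5 0 1;20 10 -15 0 1;30 0 -25 0 1;30 0 -25 0 1;0 0 0 0 1")

```text
time_s: 10.15
eef_pos: [0.4346, 0.0994, 0.1034]
eef_rot: [-0.042, 0.999, -0.001, -0.0]
force: [-0.2, 0.1, 0.4]
grip_width: 0.006
```

Request:
drive_tool(moves="10 0 -38 0 1;10 0 -38 0 1;10 20 -35 0 1;10 35 -10 0 1;10 38 0 0 1;10 38 0 0 1;0 38 0 0 1;0 0 0 0 1")

```text
time_s: 10.82
eef_pos: [0.3649, 0.2686, 0.2215]
eef_rot: [-0.044, 0.999, 0.001, 0.0]
force: [0.8, -0.2, 0.4]
grip_width: 0.004
```

```bash
python3 s.py top:t5
python3 - <<'E'
from h import *
im=r.get_image('top')
for q in('die','stop'): print(q,[(b['box'],(loc(atz('top',(b['box'][0]+b['box'][2])/2,(b['box'][1]+b['box'][3])/2,.03))*1e3).round(1)) for b in r.search_frame('top',q)])
E
```

```text
10.8167 local [-175.7  217.1] z 221.5 [ 0.8 -0.2  0.4] 0.003668391616795902
tooly yaw 4.991253103162293
die [([301.9, 208.0, 325.5, 230.1], array([-30. , -47.1])), ([283.9, 122.4, 302.4, 136.9], array([212.1, -16. ])), ([199.9, 227.1, 214.3, 238.5], array([-38.2, 234.4]))]
stop [([323.4, 205.8, 336.5, 224.3], array([-23.8, -90.6]))]
```

View pics/t5.png

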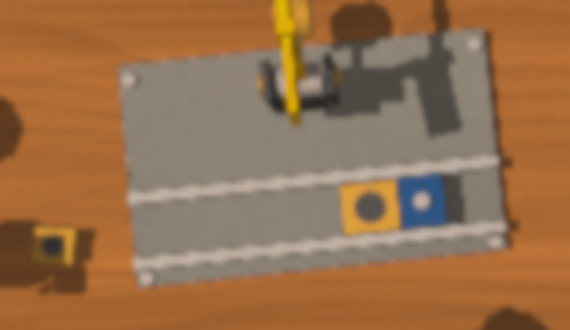

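The top view shows the die (crop 371,206) flush against the blue stop (422,202), flat between the rails. The barrier is raised (crop 290,60), and the small yellow look-alike is where it was.

```bash
python3 -c "
from cell import r
r.close_job()"
```

```text
the job is handed in; nothing more can be done
```

The barrier arm is raised past its balance point and stays up by itself. The brass die now rests against the blue stop. I handed the job in at about 11 s of the 51 s allowed.

- **Barrier:** I pushed the red bar along its arc with the shut fingers. The arm then fell on to its upper stop, and it was still raised in the last picture.
- **Die:** I pushed it along the track under the raised arm. At the end the push force rose from 5 to 16 N with no further movement, which showed it had reached the stop.
- **Last checks:** The top view after retreating shows the die flush with the stop and flat between the rails. The networks put the two about 44 mm apart along the track, against the 45 mm expected. The gripper was clear, with a force reading of about 1 N or less.
- **Bystanders:** The two look-alikes stayed where they were. I did not measure the other bystanders again. The gripper was never driven at any of them.
- **One disagreement:** While pushing the die, the tool sat about 4 mm higher than commanded and felt about 5 N upward. I took this as friction against the die, and it caused no visible harm.

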